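# Mount the grooved specimen head on the tester's drive key

### The job

Mount the steel specimen head on the test station: lower it upright into the flared collar until it rests on the sprung drive key inside, press only lightly (never push the key down to its stop) and turn the head until its groove finds the key and it drops fully home. Then swing the keeper fully over the head's flange to lock it, and let go.

Things in the scene. Friction and masses are not known exactly. Their poses are not given: they have to be found in the camera images.
- head_mid (a point): The steel specimen head, loose, 82 mm high, 0.28 to 0.44 kg, standing upright; this point is on its axis 41 mm above its underside; z up. A hub 60 mm in diameter, 38 mm high, then a flange 84 mm in diameter (38 to 46 mm up), then the grip bar. A groove 17 mm wide, 16.5 mm deep crosses the underside of the hub along x, parallel to the grip bar (a half turn makes no difference)
- head_bar (a point): The head's upright grip bar, on its axis, 44 mm long (along x) x 20 mm thick (along y) x 36 mm high; this point is half-way up the bar, 64 mm above the head's underside and 18 mm above the flange
- station: The test station, fixed: grey base plate 116 mm (x) x 172 mm (y, from -116 to +56 mm) x 12 mm. The origin is on the collar's axis at the plate's underside, on the worktop; z up. The open aluminium collar has a bore of 63 mm diameter from the plate's top to 38 mm above the worktop, flaring to about 73 mm at its mouth, 48 mm up
- key_seat (a point): The centre of the collar's floor (plate top, 12 mm above the worktop); axes as the station's. A sprung steel drive key, a straight bar 42 x 11 mm, stands 14 mm above it, centred. Its direction is not reported: along the station's x or up to 0.6 rad to either side; it does not turn. A head across it rests 14 mm above this floor; a head fully home has its underside on the floor
- key (a joint): How far the sprung drive key is pushed down, m: 0 = fully up, 0.010 = at its stop. It takes about 3 N to start and 0.7 N more per mm. Pushed down by a misaligned head, it springs up into the groove as soon as the groove is in line with it (within about 0.1 rad)
- keeper_pin (a point): The black upright pin by which the keeper is swung, 14 mm in diameter, 36 mm high; this point is on its axis half-way up, about 86 mm above the worktop. It stands on the flat steel keeper bar (top of the bar 68.5 mm up), 40 mm from the pivot, at the opposite end from the keeper's tip
- keeper_pivot (a point): The upright pivot of the keeper, at the station's x = 0, y = -80 mm, 60.5 mm above the worktop (underside of the keeper bar). The tip is 50 mm from the pivot; it passes 2.5 mm above the flange of a head that is fully home and strikes the rim of one that is not
- keeper (a joint): Swing of the keeper, rad, counter-clockwise from above; it stays where it is left (0.04 N m friction). 0 = tip towards the station's +x and pin towards its -x, clear of the collar; 1.57 = tip over the flange, towards the collar's axis, and pin towards the station's -y; stop at 1.6

How it is judged:
By the outcome, as a careful person would: the job done as asked, in the order asked, and still so for the second after the job is handed in, with the robot touching nothing.
It also fails if it takes over 72 s, if anything falls off the work surface, if the arm or the gripper's body presses on something with over 40 N, if the wrist force passes 120 N, or if a joint passes its speed limit or range.

### The arm

A 7-joint arm with a two-finger parallel gripper is mounted at the origin on a cart in front of the work surface, level with it; the furniture and walls round the work are solid. World frame = base frame: x ahead of the robot, y to its left, z up, the work surface at z = 0. Lengths are in m, angles in rad, forces in N, time in s.
With the tool pointing down it reaches from about 0.425 to 0.925 m from the base axis. Payload 6.8 kg.
Tool frame: the origin (TCP) lies on the centre line of the jaws, within the pads' length; the fingertips stand 8 mm ahead of it and the grasp point (between the pads) lies 11 mm behind it (bot.tips_ahead is the distance from the TCP to the fingertips, in m); z points along the fingers, y is the line along which they close (so a half turn about z gives the same grasp; the last joint's range is limited). The gripper opens to 85 mm and grips with 20 to 120 N. Pads are 22 mm wide; open, the fingers measure 114 mm over their backs; the gripper's body (76 mm by 85 mm) begins 54 mm behind the grasp point. The pads swing forward as they close: fully open they stand 13 mm farther back than shut.
Start: joints at [-1.252, 0.477, 0.022, 1.555, -0.011, 1.109, -0.083], TCP at [0.279, 0.614, 0.239] pointing down, gripper open.
Joint ranges: [-2.96, 2.96], [-0.34, 2.1], [-1.41, 1.46], [0.24, 2.44], [-1.37, 4.51], [0.17, 1.92], [-2.96, 2.96]. Speed limits (rad/s): [2.39, 2.39, 3.14, 3.14, 3.14, 3.14, 3.14].

### API

Orientations are given as a unit quaternion [w, x, y, z].
In Python, from station import bot gives the robot as it stands.
- The arm moves only by the tool send_rows, never from a script. Its argument "deltas" is text: rows parted by semicolons, each of 4 numbers parted by spaces: the shift along the tool's x, y, z in m, then the turn about the tool's z in degrees. In form: x y z spin; .... A call has 1 to 5 rows; each row is the pose to reach, as a shift and turn from the pose commanded when the call began, along the tool's axes at that moment; what a row does not reach only later rows make up. A row lasts 1/10 s, in which the tool goes at most 50 mm and 8.59 degrees, less where a joint would pass 70% of its speed; a pose out of reach is approached as far as the arm can. A call with a gripper value outside its range is refused whole. "claw" is the opening, from 0 (shut) to 1 (fully open), set as the call begins (left out, the last holds). The fingers move at their own pace and stop on an object; "force" is the grip in N (left out, the last holds). Time passes only in rows, so rows that repeat a pose let the fingers close. It gives the time, the measured TCP pose, the force, the opening and the grip force at its end, in the units of the state.
- bot.get_obs(): the state, without advancing time (a new reading comes with each control period).
- bot.read_camera(name): name is "scene" or "top"; returns a dict with "img" (400x640x3 uint8, red, green, blue), "depth" (400x640 float32, m along the optical axis (not along the pixel's ray), 0 where there is no reading), "fx", "fy", "cx", "cy" (pixels), "dist_coeffs" ([k1, k2, p1, p2, k3] as OpenCV has them; the pictures are not rectified), "camera_from_world" (4x4, takes a point from world to camera coordinates). Camera axes: x right, y up, looking along -z (the intrinsics and any distortion apply to the point x, -y, -z); pixel columns grow to the right and rows downward; lengths in m; the calibration is good to about 2 mm. A picture is of the moment at which its call begins.
- bot.hand_in(): hands the job in; it is judged then, once.
Trained networks look in a picture, given as the dict that the camera call returned (one of the last four; its "shot" number tells which), for a name from the list of things; names that differ only in an ending like _2 or _b are one class to them, and where a whole thing is asked for, a point or a joint stands for the part that bears it (a point fixed in the world has none). Each returns a list of dicts, best first, with "confidence" (0 to 1); they miss things now and then, are a little off and sometimes report something else, mostly with a low value. They report only what shows in the picture. A call takes as long as a camera call.
- bot.masks_of(picture, query): "mask" (400x640 bool, what is visible of it).
- bot.landmark_of(picture, query): "xyz" ([x, y, z] in m, in world coordinates, good to about 4 mm: a listed point, or the origin of a listed thing).
The state is a dict: "t": time; "q": joint angles; "joint_vel": joint speeds; "joint_torque": joint torques, N m; "eef_pos": TCP position; "tool_rot": TCP orientation; "contact_force": force on the tool from outside, world axes, zero at the start; "torque": the same for the moment, N m; "gripper_width": opening from 0.0 (shut) to 1.0 (fully open); "grasp_force": force on a finger pad.
Only numpy, scipy, OpenCV 4.12 (cv2) and the standard library are available. Lean on these libraries where they do the work, as an engineer would, in place of code of your own. Each camera call takes 0.05 s, during which the arm holds its last target. There are 200 camera calls.

## Working session

There is one attempt and no reset: what is moved stays moved. The work goes in short steps, Python scripts to look and compute and a tool call to move; the robot and the scene stay as the last step left them, time stands still between calls to the robot, and variables do not carry over. Pictures are saved under pics/ and viewed, at most 10 in all, crops included, and the job is handed in when it is done.

Besides the shell and the picture viewer there is one more tool, called after "Request:" in YAML: its name, and indented under it one key for each argument. send_rows: Moves the arm, as the interface text tells. Its arguments: {"type":"object","properties":{"deltas":{"type":"string"},"claw":{"type":"number"},"force":{"type":"number"}},"required":["deltas"]}

```bash
mkdir -p pics; ls; cat > h.py <<'E'
from station import bot
import numpy as np, cv2
from scipy.spatial.transform import Rotation as R
def cam(n,save=None):
    p=bot.read_camera(n)
    if save: cv2.imwrite('pics/'+save,p['img'][:,:,::-1])
    return p
def cloud(p):
    h,w=p['depth'].shape
    u,v=np.meshgrid(np.arange(w),np.arange(h))
    K=np.array([[p['fx'],0,p['cx']],[0,p['fy'],p['cy']],[0,0,1.]])
    n=cv2.undistortPoints(np.stack([u,v],-1).reshape(-1,1,2).astype(np.float32),K,np.array(p['dist_coeffs'],float)).reshape(h,w,2)
    d=p['depth']; c=np.stack([n[...,0]*d,-n[...,1]*d,-d,np.ones_like(d)],-1)
    W=c@np.linalg.inv(np.array(p['camera_from_world'])).T
    return W[...,:3]
def proj(p,X):
    X=np.atleast_2d(X); c=(np.c_[X,np.ones(len(X))]@np.array(p['camera_from_world']).T)[:,:3]*[1,-1,-1]
    K=np.array([[p['fx'],0,p['cx']],[0,p['fy'],p['cy']],[0,0,1.]])
    return cv2.projectPoints(c,np.zeros(3),np.zeros(3),K,np.array(p['dist_coeffs'],float))[0].reshape(-1,2)
def st():
    o=bot.get_obs(); q=o['tool_rot']; r=R.from_quat([q[1],q[2],q[3],q[0]])
    return o,np.array(o['eef_pos']),r.as_matrix()
E
python3 - <<'E'
from h import *
np.set_printoptions(precision=4,suppress=True)
o,p,r=st(); print(o['t'],p,r,o['contact_force'],bot.tips_ahead)
for n in('scene','top'):
    c=cam(n,n+'0.png'); print(n,np.linalg.inv(c['camera_from_world'])[:3,3])
    for q in('head_mid','head_bar','station','key_seat','keeper_pin','keeper_pivot'):
        print(q,[(np.round(d['xyz'],4),round(d['confidence'],2)) for d in bot.landmark_of(c,q)[:2]])
E
```

```text
pics
0.0 [0.2792 0.6139 0.2383] [[-0.9103  0.4139 -0.0006]
 [ 0.4139  0.9103 -0.0017]
 [-0.0001 -0.0019 -1.    ]] [-0.1648 -0.0725 -1.1115] 0.008
scene [ 0.1358 -0.4915  0.6283]
head_mid [(array([0.4801, 0.2271, 0.047 ]), 0.67)]
head_bar [(array([0.4832, 0.2265, 0.0641]), 0.83)]
station [(array([ 0.5309, -0.0891,  0.0048]), 0.97)]
key_seat [(array([ 0.5281, -0.0815,  0.0109]), 0.66)]
keeper_pin [(array([ 0.4904, -0.1752,  0.0859]), 0.77)]
keeper_pivot [(array([ 0.5311, -0.1641,  0.0584]), 0.92), (array([ 0.5324, -0.0789,  0.0089]), 0.59)]
top [0.3973 0.0505 0.9504]
head_mid [(array([0.4754, 0.2339, 0.0403]), 0.73)]
head_bar [(array([0.4777, 0.2298, 0.0646]), 0.7)]
station [(array([ 0.5351, -0.083 ,  0.001 ]), 0.86)]
key_seat [(array([ 0.5325, -0.0851,  0.0089]), 0.6)]
keeper_pin [(array([ 0.4876, -0.1726,  0.0871]), 0.5)]
keeper_pivot [(array([ 0.5307, -0.1645,  0.0604]), 0.78)]
```

View pics/top0.png

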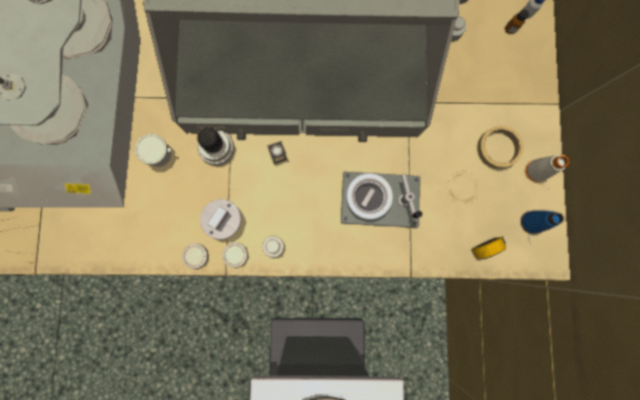

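View pics/scene0.png

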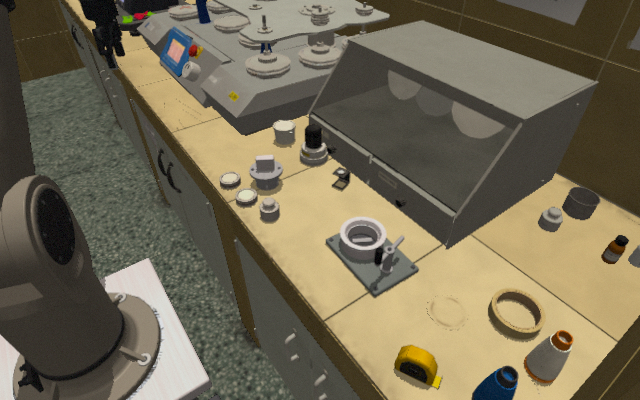

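```bash
python3 - <<'E'
from h import *
np.set_printoptions(precision=4,suppress=True)
for n in('top','scene'):
    c=cam(n); W=cloud(c); ok=c['depth']>0
    def rect(ctr,z0,z1,rad,nm):
        m=ok&(np.hypot(W[...,0]-ctr[0],W[...,1]-ctr[1])<rad)&(W[...,2]>z0)&(W[...,2]<z1)
        P=W[m]; 
        if len(P)<8: print(nm,len(P)); return
        b=cv2.minAreaRect(P[:,:2].astype(np.float32)*1000); cc,rr=cv2.minEnclosingCircle(P[:,:2].astype(np.float32)*1000)
        print(n,nm,len(P),'mean',P.mean(0),'rect',np.round(b[0],1),np.round(b[1],1),round(b[2],1),'circ',np.round(cc,1),round(rr,1),'z',np.median(P[:,2]))
    h=(.479,.229); s=(.532,-.084)
    rect(h,.074,.09,.05,'bartop'); rect(h,.041,.051,.06,'flange')
    rect(s,.044,.053,.055,'collartop'); rect(s,.018,.034,.024,'key'); rect(s,.006,.0155,.025,'floor')
    rect((.531,-.164),.064,.073,.07,'keeperbar'); rect((.489,-.174),.08,.11,.03,'pin')
    rect((.531,-.114),.008,.016,.14,'plate')
E
```

```text
top bartop 224 mean [0.4758 0.2284 0.0813] rect [476.5 228.7] [20.8 43.5] 56.9 circ [477.1 229.2] 22.6 z 0.08150530549491108
top flange 1007 mean [0.4756 0.2266 0.0458] rect [475.6 228.1] [81.7 83.6] 1.5 circ [476.  227.9] 43.1 z 0.045742074311792336
top collartop 734 mean [ 0.5295 -0.0858  0.048 ] rect [529.3 -85.2] [94.9 94.3] 56.9 circ [529.3 -85.1] 48.1 z 0.04800009424307644
top key 103 mean [ 0.5283 -0.0845  0.0259] rect [529. -85.] [11. 42.] 59.1 circ [529.1 -84.8] 21.2 z 0.02599311263049131
top floor 286 mean [ 0.5327 -0.0829  0.0126] rect [532.4 -83.7] [48.1 48.3] 52.5 circ [532.  -84.1] 24.9 z 0.012609695970059231
top keeperbar 204 mean [ 0.5315 -0.162   0.0689] rect [ 530.  -163.8] [89.3 18.7] 7.6 circ [ 529.5 -159.8] 44.7 z 0.06890760499692933
top pin 59 mean [ 0.486  -0.1719  0.0991] rect [ 486.3 -173.1] [13.  11.7] 54.4 circ [ 486.6 -173.6] 6.7 z 0.10308025424452472
top plate 2536 mean [ 0.5229 -0.1161  0.0123] rect [ 569.4 -116.7] [171.2 199.9] 87.4 circ [ 553.1 -115.8] 116.8 z 0.012357110240158065
scene bartop 124 mean [0.4774 0.224  0.0804] rect [479.  226.9] [22.  41
[... 272 characters left out ...]
c [532.  -85.2] 49.7 z 0.04763789935639595
scene key 119 mean [ 0.531  -0.0872  0.0244] rect [531.5 -85.4] [13.  41.4] 64.3 circ [530.6 -87.4] 20.7 z 0.02532141522221021
scene floor 57 mean [ 0.5381 -0.0754  0.0133] rect [535.8 -79.4] [38.3 36.9] 83.5 circ [535.5 -81. ] 23.8 z 0.013233525854739359
scene keeperbar 181 mean [ 0.533  -0.1643  0.0686] rect [ 529.2 -165.1] [94.8 17.3] 10.1 circ [ 529.  -164.2] 47.6 z 0.06848485237813495
scene pin 101 mean [ 0.4869 -0.1772  0.096 ] rect [ 488.3 -176.2] [12.6 14. ] 52.9 circ [ 488.7 -175.4] 7.4 z 0.09789032916568041
scene plate 2057 mean [ 0.5164 -0.1403  0.0118] rect [ 570.2 -118.1] [170.3 198.7] 86.7 circ [ 555. -117.] 116.6 z 0.01177449916719664
```

The two views agree on every height. The head is at about (0.477, 0.228) with its bar at about -33°. The collar is at about (0.530, -0.085) with the key at about -30°, visible in the top picture at (369,197). The keeper pin is at (417,213) in the top picture. I'll refine the angles and work out the first move.

```bash
cat >> h.py <<'E'
def go(x,y,z,yaw):
    """tool-frame shift and spin(deg) to world xyz, tool x axis at yaw deg (mod 180)"""
    o,p,r=st(); d=r.T@(np.array([x,y,z])-p); a=np.degrees(np.arctan2(r[1,0],r[0,0])); s=-((yaw-a+90)%180-90)
    print('pos',p.round(4),'yaw',round(a,2),'shift mm',(d*1000).round(1),'spin',round(s,2),'F',np.round(o['contact_force'],1),'q7',round(o['q'][6],2),'t',round(o['t'],2))
E
python3 - <<'E'
from h import *
c=cam('top'); W=cloud(c)
def pca(ctr,z0,z1,rad,nm):
    m=(np.hypot(W[...,0]-ctr[0],W[...,1]-ctr[1])<rad)&(W[...,2]>z0)&(W[...,2]<z1)
    P=W[m][:,:2]; v=np.linalg.svd(P-P.mean(0),full_matrices=False)[2][0]; print(nm,len(P),P.mean(0).round(4),np.degrees(np.arctan(v[1]/v[0])))
    return m
pca((.4765,.2285),.078,.086,.03,'bar'); pca((.53,-.085),.0235,.029,.023,'key'); pca((.531,-.164),.064,.073,.053,'keeper')
mk=max(bot.masks_of(c,'station'),key=lambda d:d['confidence'])['mask']
P=W[mk&(W[...,2]>.008)&(W[...,2]<.016)&(np.hypot(W[...,0]-.53,W[...,1]+.085)>.05)][:,:2]
print(len(P),cv2.minAreaRect((P*1000).astype(np.float32)))
go(.4765,.2283,.15,-32.5)
for z,t in((.0815,'bar'),):
    pass
E
```

```text
bar 206 [0.4762 0.2286] -31.496761562772246
key 93 [ 0.5285 -0.0847] -30.829815912784305
keeper 205 [ 0.5315 -0.1621] 13.610625918967314
1864 ((527.6444702148438, -114.92543029785156), (171.5586700439453, 115.96495819091797), 87.49566650390625)
pos [0.2794 0.6145 0.2393] yaw 155.54 shift mm [-339.3 -269.9   89.3] spin 8.04 F [-0.  -1.  -0.3] q7 -0.08 t 0.9
```

Request:
send_rows:
  deltas: "-0.04 -0.03 0 1.5; -0.08 -0.06 0 3; -0.12 -0.095 0 4.5; -0.16 -0.125 0 6; -0.2 -0.16 0 7.5"
  claw: 0.75
  force: 40

```text
t: 1.4
eef_pos: [0.3936, 0.39, 0.2396]
tool_rot: [0.0, 0.276, 0.961, 0.0]
contact_force: [1.5, 0.4, -0.9]
gripper_width: 0.751
grasp_force: 0.0
```

```bash
python3 -c "
from h import *
go(.4765,.2283,.15,-32)"
```

```text
pos [0.3936 0.39   0.2396] yaw 147.98 shift mm [-156.   -93.2   89.5] spin -0.02 F [ 1.5  0.4 -0.9] q7 0.15 t 1.4
```

Request:
send_rows:
  deltas: "-0.035 -0.02 0 0; -0.075 -0.045 0.02 0; -0.115 -0.068 0.04 0; -0.15 -0.088 0.07 0; -0.15 -0.088 0.07 0"

```text
t: 1.9
eef_pos: [0.474, 0.2303, 0.1664]
tool_rot: [-0.001, 0.28, 0.96, -0.003]
contact_force: [-0.2, 0.2, -0.3]
gripper_width: 0.752
grasp_force: 0.0
```

```bash
python3 -c "
from h import *
c=cam('top'); W=cloud(c)
print([ (np.round(d['xyz'],4),d['confidence']) for d in bot.landmark_of(c,'head_bar')[:2]])
go(.4765,.2285,.057,-32)"
```

```text
[(array([0.4771, 0.2277, 0.0618]), 0.9)]
pos [0.4734 0.2365 0.1688] yaw 147.89 shift mm [ -6.9  -5.  111.8] spin -0.11 F [-0.2  0.7  0.3] q7 0.5 t 2.0
```

Request:
send_rows:
  deltas: "-0.006 -0.005 0.02 0; -0.006 -0.005 0.05 0; -0.006 -0.005 0.065 0; -0.006 -0.005 0.065 0; -0.006 -0.005 0.065 0"

```text
t: 2.5
eef_pos: [0.4759, 0.232, 0.1052]
tool_rot: [0.0, 0.274, 0.962, 0.001]
contact_force: [0.5, -0.6, -0.4]
gripper_width: 0.75
grasp_force: 0.0
```

```bash
python3 -c "
from h import *
go(.4765,.2285,.057,-32)
c=cam('top','top1.png')
go(.4765,.2285,.057,-32)"
```

```text
pos [0.4759 0.232  0.1052] yaw 148.16 shift mm [-2.4 -2.7 48.2] spin 0.16 F [ 0.5 -0.6 -0.4] q7 0.54 t 2.5
pos [0.4763 0.2319 0.1056] yaw 148.14 shift mm [-2.  -2.9 48.6] spin 0.14 F [ 0.  -0.6  0.5] q7 0.54 t 2.55
```

Request:
send_rows:
  deltas: "-0.002 -0.003 0 0; -0.002 -0.003 0.02 0; -0.002 -0.003 0.04 0; -0.002 -0.003 0.048 0; -0.002 -0.003 0.048 0"

```text
t: 3.05
eef_pos: [0.4756, 0.2264, 0.056]
tool_rot: [-0.0, 0.275, 0.961, -0.0]
contact_force: [0.1, -0.5, 0.2]
gripper_width: 0.751
grasp_force: 0.0
```

Request:
send_rows:
  deltas: "0 0 0 0; 0 0 0 0; 0 0 0 0; 0 0 0 0; 0 0 0 0"
  claw: 0
  force: 60

```text
t: 3.55
eef_pos: [0.4767, 0.2274, 0.0571]
tool_rot: [0.001, 0.275, 0.961, 0.001]
contact_force: [0.9, 1.8, 5.4]
gripper_width: 0.228
grasp_force: 62.7
```

```bash
python3 -c "
from h import *
go(.4765,.2285,.057,-32); print(bot.get_obs()['torque'])"
```

```text
pos [0.4767 0.2274 0.0571] yaw 148.06 shift mm [0.7 0.9 0.1] spin 0.06 F [0.9 1.8 5.4] q7 0.57 t 3.55
[ 0.12756189 -0.12489127  0.02664732]
```

Request:
send_rows:
  deltas: "0 0 -0.02 0; 0 0 -0.05 0; 0 0 -0.08 0; 0 0 -0.08 0; 0 0 -0.08 0"

```text
t: 4.05
eef_pos: [0.4752, 0.2264, 0.1358]
tool_rot: [-0.0, 0.275, 0.961, -0.0]
contact_force: [-0.3, 0.6, -5.1]
gripper_width: 0.227
grasp_force: 61.4
```

```bash
python3 - <<'E'
from h import *
for n in('top','scene'):
    c=cam(n,n+'2.png'); W=cloud(c)
    o,p,r=st()
    m=(np.hypot(W[...,0]-p[0],W[...,1]-p[1])<.06)&(abs(W[...,2]-p[2]+.011)<.006)
    P=W[m]; cc=cv2.minEnclosingCircle(P[:,:2].astype(np.float32)*1000); print(n,len(P),cc,np.median(P[:,2]) if len(P) else 0)
    print([ (np.round(d['xyz'],4),round(d['confidence'],2)) for q in('head_mid','head_bar') for d in bot.landmark_of(c,q)[:1]])
go(.5295,-.085,.14,-31)
E
```

```text
top 486 ((474.2740478515625, 225.0363311767578), 41.84761047363281) 0.12459110491253467
[(array([0.4763, 0.2295, 0.1186]), 0.93), (array([0.4783, 0.2249, 0.1385]), 0.62)]
scene 423 ((475.4084777832031, 223.76390075683594), 42.34963607788086) 0.12351343448155627
[(array([0.4779, 0.227 , 0.1208]), 0.97), (array([0.4785, 0.2291, 0.1423]), 0.85)]
pos [0.4752 0.2262 0.1351] yaw 148.04 shift mm [-210.8 -235.3   -4.6] spin -0.96 F [ 0.2 -0.3 -4.2] q7 0.54 t 4.35
```

Request:
send_rows:
  deltas: "-0.025 -0.03 -0.01 0; -0.055 -0.06 -0.02 0; -0.085 -0.095 -0.025 0; -0.115 -0.13 -0.025 0; -0.145 -0.16 -0.025 0"

```text
t: 4.85
eef_pos: [0.5137, 0.0118, 0.161]
tool_rot: [-0.0, 0.276, 0.961, -0.0]
contact_force: [1.1, 0.5, -3.4]
gripper_width: 0.226
grasp_force: 61.6
```

Request:
send_rows:
  deltas: "-0.03 -0.035 0 -0.5; -0.055 -0.065 0 -1; -0.066 -0.075 0 -1; -0.066 -0.075 0 -1; -0.066 -0.075 0 -1"

```text
t: 5.35
eef_pos: [0.5301, -0.0839, 0.1607]
tool_rot: [-0.001, 0.267, 0.964, 0.0]
contact_force: [0.2, -0.1, -4.1]
gripper_width: 0.225
grasp_force: 61.4
```

```bash
python3 - <<'E'
from h import *
go(.530,-.0855,.11,-31)
for n in('top','scene'):
    c=cam(n); W=cloud(c)
    o,p,r=st()
    m=(np.hypot(W[...,0]-p[0],W[...,1]-p[1])<.06)&(abs(W[...,2]-p[2]+.011)<.006)
    P=W[m]; cc=cv2.minEnclosingCircle(P[:,:2].astype(np.float32)*1000); print(n,len(P),cc,np.median(P[:,2]) if len(P) else 0)
go(.530,-.0855,.11,-31)
E
```

```text
pos [ 0.5301 -0.0839  0.1607] yaw 149.03 shift mm [-0.8 -1.4 50.7] spin 0.03 F [ 0.2 -0.1 -4.1] q7 1.2 t 5.35
top 524 ((520.126953125, -75.00590515136719), 38.99392318725586) 0.1501245855116809
scene 717 ((530.9588623046875, -84.1461410522461), 42.551849365234375) 0.1496285191635956
pos [ 0.5302 -0.0827  0.1608] yaw 149.17 shift mm [-1.3 -2.5 50.8] spin 0.17 F [-0.2  0.6 -4.3] q7 1.2 t 5.45
```

Request:
send_rows:
  deltas: "-0.001 -0.002 0.015 0; -0.001 -0.002 0.035 0; -0.001 -0.002 0.05 0; -0.001 -0.002 0.055 0; -0.001 -0.002 0.055 0"

```text
t: 5.95
eef_pos: [0.5299, -0.0855, 0.1057]
tool_rot: [-0.001, 0.266, 0.964, -0.0]
contact_force: [0.3, -0.0, -4.2]
gripper_width: 0.225
grasp_force: 61.2
```

Request:
send_rows:
  deltas: "0 0 0.003 0; 0 0 0.006 0; 0 0 0.009 0; 0 0 0.012 0; 0 0 0.015 0"

```text
t: 6.45
eef_pos: [0.5308, -0.0862, 0.0916]
tool_rot: [0.0, 0.267, 0.964, 0.0]
contact_force: [0.5, 1.9, -3.4]
gripper_width: 0.222
grasp_force: 61.6
```

```bash
python3 -c "
from h import *
go(.530,-.0855,.083,-31); print(bot.get_obs()['torque'])"
```

```text
pos [ 0.5308 -0.0862  0.0916] yaw 149.05 shift mm [1.  0.2 8.6] spin 0.05 F [ 0.5  1.9 -3.4] q7 1.24 t 6.45
[0.55255325 0.08572575 0.05334335]
```

Request:
send_rows:
  deltas: "0 0 0.002 0; 0 0 0.004 0; 0 0 0.006 0; 0 0 0.008 0; 0 0 0.01 0"

```text
t: 6.95
eef_pos: [0.5304, -0.086, 0.0812]
tool_rot: [-0.0, 0.267, 0.964, 0.0]
contact_force: [-0.6, 5.2, -0.4]
gripper_width: 0.226
grasp_force: 61.8
```

Request:
send_rows:
  deltas: "0.0005 0.0008 0 0; 0.0005 0.0008 0 0; 0.0005 0.0008 0 0"

```text
t: 7.25
eef_pos: [0.5303, -0.0858, 0.0811]
tool_rot: [-0.0, 0.267, 0.964, -0.0]
contact_force: [1.1, 2.2, -6.0]
gripper_width: 0.226
grasp_force: 61.1
```

Request:
send_rows:
  deltas: "0 0 0.001 0; 0 0 0.002 0; 0 0 0.002 0"

```text
t: 7.55
eef_pos: [0.5304, -0.0858, 0.0793]
tool_rot: [0.0, 0.267, 0.964, -0.0]
contact_force: [0.7, 2.2, -3.2]
gripper_width: 0.229
grasp_force: 61.7
```

Request:
send_rows:
  deltas: "0.0002 0.0004 0.002 0; 0.0002 0.0004 0.004 0; 0.0002 0.0004 0.004 0"

```text
t: 7.85
eef_pos: [0.5302, -0.0856, 0.0749]
tool_rot: [-0.0, 0.267, 0.964, -0.0]
contact_force: [0.0, 1.3, -4.4]
gripper_width: 0.224
grasp_force: 61.6
```

```bash
python3 -c "
from h import *
go(.530,-.0855,.069,-31); print(bot.get_obs()['torque'])"
```

```text
pos [ 0.5302 -0.0856  0.0749] yaw 149.03 shift mm [0.2 0.  5.9] spin 0.03 F [ 0.   1.3 -4.4] q7 1.25 t 7.85
[ 0.19131242 -0.01555134 -0.00568873]
```

Request:
send_rows:
  deltas: "0 0 0.002 0; 0 0 0.004 0; 0 0 0.005 0; 0 0 0.006 0; 0 0 0.006 0"

```text
t: 8.35
eef_pos: [0.5303, -0.0854, 0.0692]
tool_rot: [-0.0, 0.267, 0.964, -0.0]
contact_force: [-0.8, 0.3, -4.7]
gripper_width: 0.227
grasp_force: 61.4
```

Request:
send_rows:
  deltas: "0 0 0.0005 0; 0 0 0.001 0; 0 0 0.001 0"

```text
t: 8.65
eef_pos: [0.5304, -0.0853, 0.0691]
tool_rot: [0.0, 0.267, 0.964, 0.0]
contact_force: [-3.3, 1.1, 6.1]
gripper_width: 0.226
grasp_force: 62.9
```

```bash
python3 - <<'E'
from h import *
go(.530,-.0855,.069,-31)
for n in('top','scene'):
    c=cam(n,n+'3.png'); W=cloud(c)
    o,p,r=st()
    m=(np.hypot(W[...,0]-p[0],W[...,1]-p[1])<.05)&(abs(W[...,2]-.058)<.006)
    P=W[m]; print(n,len(P),np.median(P[:,2]))
E
```

```text
pos [ 0.5304 -0.0853  0.0691] yaw 149.03 shift mm [ 0.3 -0.4  0.1] spin 0.03 F [-3.3  1.1  6.1] q7 1.25 t 8.65
top 359 0.058363935248804344
scene 651 0.05787130352362313
```

The flange top is at 58 mm and the downward motion now meets a firm stop, so the head is home. I'll release it and go up.

Request:
send_rows:
  deltas: "0 0 -0.001 0; 0 0 -0.001 0; 0 0 -0.001 0; 0 0 -0.001 0; 0 0 -0.001 0"
  claw: 0.5

```text
t: 9.25
eef_pos: [0.5304, -0.0853, 0.0693]
tool_rot: [0.0, 0.267, 0.964, 0.0]
contact_force: [-0.2, -0.4, 0.2]
gripper_width: 0.502
grasp_force: 0.0
```

Request:
send_rows:
  deltas: "0 0 -0.02 0; 0 0 -0.05 0; 0 0 -0.08 0; 0 0 -0.1 0; 0 0 -0.1 0"

```text
t: 9.75
eef_pos: [0.5323, -0.0855, 0.1721]
tool_rot: [0.003, 0.267, 0.964, 0.001]
contact_force: [0.6, 0.5, -1.1]
gripper_width: 0.503
grasp_force: 0.0
```

```bash
python3 - <<'E'
from h import *
for n in('top','scene'):
    c=cam(n,n+'4.png'); W=cloud(c)
    def md(ctr,z0,z1,rad,nm):
        P=W[(np.hypot(W[...,0]-ctr[0],W[...,1]-ctr[1])<rad)&(W[...,2]>z0)&(W[...,2]<z1)]
        if len(P): print(n,nm,len(P),P.mean(0).round(4),np.median(P[:,2]).round(4),np.round(cv2.minEnclosingCircle(P[:,:2].astype(np.float32)*1000)[0],1))
    md((.53,-.085),.05,.064,.045,'flange'); md((.53,-.085),.088,.1,.04,'bar'); md((.488,-.174),.1,.11,.02,'pintop')
    print([ (q,np.round(d['xyz'],4),round(d['confidence'],2)) for q in('keeper_pin','keeper_pivot') for d in bot.landmark_of(c,q)[:1]])
go(.487,-.1735,.15,0)
E
```

```text
top flange 787 [ 0.5207 -0.0788  0.058 ] 0.0581 [529.4 -83.1]
top bar 161 [ 0.5243 -0.0823  0.0936] 0.0936 [526.5 -82.3]
[('keeper_pivot', array([ 0.532 , -0.0808,  0.0524]), 0.72)]
scene flange 695 [ 0.5226 -0.0971  0.0577] 0.0578 [530.9 -87.2]
scene bar 190 [ 0.5303 -0.0883  0.093 ] 0.0934 [531.4 -87.1]
scene pintop 42 [ 0.488  -0.1757  0.1038] 0.1041 [ 489.3 -175.5]
[('keeper_pin', array([ 0.4911, -0.1761,  0.0881]), 0.74), ('keeper_pivot', array([ 0.5312, -0.165 ,  0.0613]), 0.65)]
pos [ 0.5296 -0.0852  0.1681] yaw 149.05 shift mm [ -9.  -97.6  18.2] spin -30.95 F [ 0.2 -0.1  1. ] q7 1.2 t 10.05
```

Request:
send_rows:
  deltas: "-0.002 -0.025 0 -8.5; -0.005 -0.055 0 -17; -0.009 -0.085 0 -25.5; -0.009 -0.098 0 -34; -0.009 -0.098 0 -42.5"
  claw: 0.45
  force: 20

```text
t: 10.55
eef_pos: [0.4857, -0.1765, 0.1684]
tool_rot: [-0.001, -0.101, 0.995, -0.0]
contact_force: [-0.2, 0.8, -0.2]
gripper_width: 0.45
grasp_force: 0.0
```

Request:
send_rows:
  deltas: "0 0 0 -1.5; 0 0 0 -1.5; 0 0 0 -1.5"

```text
t: 10.85
eef_pos: [0.4877, -0.1734, 0.1689]
tool_rot: [-0.0, -0.113, 0.994, 0.0]
contact_force: [-0.3, 0.2, 0.8]
gripper_width: 0.453
grasp_force: 0.0
```

```bash
python3 - <<'E'
from h import *
c=cam('scene','scene5.png')
go(.4878,-.1742,.082,13)
E
```

```text
pos [ 0.4878 -0.1734  0.169 ] yaw -167.03 shift mm [ 0.1 -0.8 87. ] spin -0.03 F [-0.2 -0.  -0.8] q7 2.09 t 10.9
```

View pics/scene5.png

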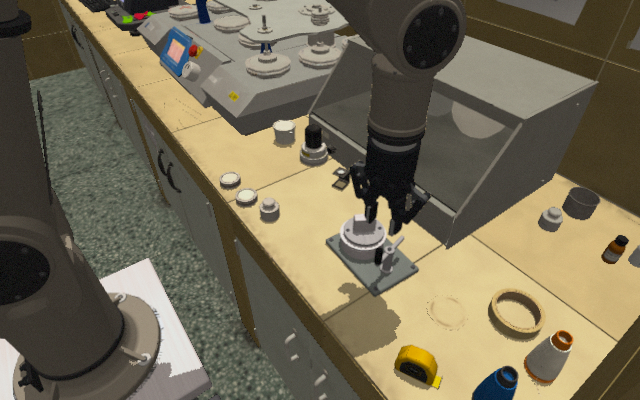

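The gripper is over the keeper pin (pin at about (380,256)), and the head is seated in the collar at (363,235). I'll descend around the pin.

Request:
send_rows:
  deltas: "0 -0.001 0.02 0; 0 -0.001 0.045 0; 0 -0.001 0.065 0; 0 -0.001 0.08 0; 0 -0.001 0.086 0"

```text
t: 11.4
eef_pos: [0.4872, -0.1742, 0.0818]
tool_rot: [-0.001, -0.113, 0.994, 0.0]
contact_force: [-0.5, -1.0, -0.9]
gripper_width: 0.45
grasp_force: 0.0
```

Request:
send_rows:
  deltas: "0 0 0 0; 0 0 0 0; 0 0 0 0"
  claw: 0.24

```text
t: 11.7
eef_pos: [0.4886, -0.175, 0.0841]
tool_rot: [0.001, -0.114, 0.994, -0.0]
contact_force: [-0.2, -0.6, 0.1]
gripper_width: 0.236
grasp_force: 0.0
```

```bash
cat >> h.py <<'E'
def arc(a0,a1,n,y0,y1,C=(.5265,-.165),Rr=.04):
    """rows (tool frame mm, spin) along the pin's arc, angles in deg"""
    o,p,r=st(); base=np.array([C[0]+Rr*np.cos(np.radians(a0)),C[1]+Rr*np.sin(np.radians(a0))])
    print('pos',p.round(4),o['q'][6],'F',np.round(o['contact_force'],1),o['gripper_width'])
    for k in range(1,n+1):
        a=np.radians(a0+(a1-a0)*k/n); w=np.r_[np.array(C)+Rr*np.array([np.cos(a),np.sin(a)])-base,0]
        print(round(np.degrees(a)),(r.T@w*1000).round(1),-(y1-y0)*k/n)
E
python3 - <<'E'
from h import *
arc(193,275,10,0,35)
E
```

```text
pos [ 0.4886 -0.175   0.0841] 2.1209872426368097 F [-0.2 -0.6  0.1] 0.23615549236481947
201 [-0.4 -5.7  0. ] -3.5
209 [ -1.6 -11.3   0. ] -7.0
218 [ -3.6 -16.7   0. ] -10.5
226 [ -6.4 -21.7   0. ] -14.0
234 [ -9.8 -26.2   0. ] -17.5
242 [-13.8 -30.3   0. ] -21.0
250 [-18.4 -33.7   0. ] -24.5
259 [-23.5 -36.4   0.1] -28.0
267 [-28.8 -38.4   0.1] -31.5
275 [-34.4 -39.6   0.1] -35.0
```

Send the first half of the arc, slowly.

Request:
send_rows:
  deltas: "-0.0004 -0.0057 0 -3.5; -0.0016 -0.0113 0 -7; -0.0036 -0.0167 0 -10.5; -0.0064 -0.0217 0 -14; -0.0064 -0.0217 0 -14"

```text
t: 12.2
eef_pos: [0.4996, -0.1952, 0.084]
tool_rot: [0.001, -0.234, 0.972, -0.0]
contact_force: [-0.5, -0.1, 0.4]
gripper_width: 0.239
grasp_force: 0.0
```

```bash
python3 - <<'E'
from h import *
arc(226,276,7,0,18)
for n in('scene',):
    c=cam(n)
    print([(q,np.round(d['xyz'],4),round(d['confidence'],2)) for q in('keeper_pin','keeper_pivot') for d in bot.landmark_of(c,q)[:1]])
E
```

```text
pos [ 0.4996 -0.1952  0.084 ] 2.3572980637857186 F [-0.5 -0.1  0.4] 0.23903724742216853
233 [-1.9 -4.6  0. ] -2.5714285714285716
240 [-4.4 -8.9  0. ] -5.142857142857143
247 [ -7.4 -12.9   0. ] -7.714285714285714
255 [-10.8 -16.5   0. ] -10.285714285714286
262 [-14.7 -19.6   0. ] -12.857142857142858
269 [-18.9 -22.3   0. ] -15.428571428571429
276 [-23.5 -24.3   0. ] -18.0
[('keeper_pin', array([ 0.4995, -0.1926,  0.0874]), 0.45), ('keeper_pivot', array([ 0.5317, -0.1638,  0.056 ]), 0.57)]
```

Request:
send_rows:
  deltas: "-0.002 -0.0046 0 -2.5; -0.0044 -0.009 0 -5; -0.0074 -0.013 0 -7.5; -0.011 -0.0165 0 -10; -0.0147 -0.0196 0 -13"

```text
t: 12.85
eef_pos: [0.5206, -0.205, 0.0833]
tool_rot: [-0.0, -0.343, 0.939, 0.0]
contact_force: [-1.1, 0.9, 0.3]
gripper_width: 0.241
grasp_force: 0.6
```

```bash
python3 - <<'E'
from h import *
arc(262,282,4,0,3)
E
```

```text
pos [ 0.5206 -0.205   0.0833] 2.5557836337880557 F [-1.1  0.9  0.3] 0.2410571165810998
267 [-2.4 -2.5 -0. ] -0.75
272 [-5.1 -4.8 -0. ] -1.5
277 [-7.9 -6.8 -0. ] -2.25
282 [-10.9  -8.6  -0. ] -3.0
```

Request:
send_rows:
  deltas: "-0.0024 -0.0025 0 -1; -0.005 -0.0048 0 -1.5; -0.0065 -0.006 0 -2; -0.008 -0.007 0 -2; -0.008 -0.007 0 -2"

```text
t: 13.35
eef_pos: [0.5316, -0.2053, 0.0832]
tool_rot: [-0.0, -0.359, 0.933, 0.0]
contact_force: [-2.3, 1.5, -0.6]
gripper_width: 0.243
grasp_force: 0.8
```

```bash
python3 - <<'E'
from h import *
go(.535,-.205,.083,40)
for n in('top','scene'):
    c=cam(n,n+'6.png'); W=cloud(c)
    print([(q,np.round(d['xyz'],4),round(d['confidence'],2)) for q in('keeper_pin',) for d in bot.landmark_of(c,q)[:1]])
    P=W[(np.hypot(W[...,0]-.5265,W[...,1]+.135)<.03)&(abs(W[...,2]-.0685)<.003)]
    print(len(P),P.mean(0) if len(P) else 0)
E
```

```text
pos [ 0.5316 -0.2053  0.0832] yaw -137.97 shift mm [-2.7 -2.1  0.2] spin 2.03 F [-2.3  1.5 -0.6] q7 2.58 t 13.35
[]
96 [ 0.52563659 -0.14124868  0.06849652]
[('keeper_pin', array([ 0.5264, -0.2056,  0.0872]), 0.63)]
91 [ 0.52767791 -0.14079999  0.06822743]
```

Request:
send_rows:
  deltas: "-0.0015 -0.0013 0 0; -0.003 -0.0025 0 0; -0.003 -0.0025 0 0"

```text
t: 13.85
eef_pos: [0.5326, -0.2047, 0.0825]
tool_rot: [-0.003, -0.359, 0.933, 0.002]
contact_force: [-8.5, 3.7, 3.8]
gripper_width: 0.241
grasp_force: 3.9
```

The push force rose to about 9 N with no further motion, so the keeper is at its stop. I'll back off, open and withdraw.

Request:
send_rows:
  deltas: "0.002 0.002 0 0; 0.003 0.003 0 0; 0.003 0.003 0 0; 0.003 0.003 0 0"
  claw: 0.45

```text
t: 14.25
eef_pos: [0.5319, -0.2054, 0.0836]
tool_rot: [0.0, -0.359, 0.933, -0.0]
contact_force: [-0.2, 0.6, 0.8]
gripper_width: 0.448
grasp_force: 0.0
```

Request:
send_rows:
  deltas: "0 0 -0.02 0; 0 0 -0.05 0; 0 0 -0.09 0; 0 0 -0.13 0; 0 0 -0.16 0"

```text
t: 14.75
eef_pos: [0.5322, -0.2055, 0.2462]
tool_rot: [0.001, -0.359, 0.933, -0.001]
contact_force: [1.0, 0.4, 0.0]
gripper_width: 0.447
grasp_force: 0.0
```

Request:
send_rows:
  deltas: "0.03 0.03 -0.03 0; 0.06 0.06 -0.03 0; 0.06 0.06 -0.03 0; 0.06 0.06 -0.03 0; 0.06 0.06 -0.03 0"

```text
t: 15.25
eef_pos: [0.4476, -0.2007, 0.2734]
tool_rot: [0.0, -0.359, 0.933, -0.0]
contact_force: [1.5, -0.1, 0.8]
gripper_width: 0.449
grasp_force: 0.0
```

```bash
python3 - <<'E'
from h import *
ims=[]
for n in('top','scene'):
    c=cam(n); W=cloud(c)
    print([(q,np.round(d['xyz'],4),round(d['confidence'],2)) for q in('keeper_pin','head_bar') for d in bot.landmark_of(c,q)[:1]])
    P=W[(np.hypot(W[...,0]-.5265,W[...,1]+.135)<.03)&(abs(W[...,2]-.0685)<.003)]
    print(len(P),P.mean(0) if len(P) else 0)
    P=W[(np.hypot(W[...,0]-.5265,W[...,1]+.205)<.015)&(abs(W[...,2]-.104)<.004)]; print('pintop',P.mean(0) if len(P) else 0)
    P=W[(np.hypot(W[...,0]-.53,W[...,1]+.085)<.045)&(abs(W[...,2]-.058)<.004)]; print('flange z',np.median(P[:,2]))
    u,v=proj(c,[.53,-.13,.06])[0].astype(int); im=c['img'][max(v-60,0):v+60,max(u-60,0):u+60,::-1]
    ims.append(cv2.resize(im,(390,390),interpolation=cv2.INTER_CUBIC))
cv2.imwrite('pics/final.png',np.hstack(ims)); go(.53,-.085,.2,0)
E
```

```text
[('keeper_pin', array([ 0.5244, -0.2047,  0.0843]), 0.49), ('head_bar', array([ 0.5337, -0.0854,  0.0743]), 0.82)]
96 [ 0.52557176 -0.14054896  0.06873699]
pintop [ 0.52470678 -0.20323169  0.1046242 ]
flange z 0.058165662669378226
[('keeper_pin', array([ 0.534 , -0.0852,  0.0576]), 0.71), ('head_bar', array([ 0.5318, -0.0841,  0.0724]), 0.89)]
88 [ 0.52770028 -0.1416285   0.06839755]
pintop [ 0.52510719 -0.204818    0.10371226]
flange z 0.05793894057449184
pos [ 0.4471 -0.2008  0.2729] yaw -137.93 shift mm [-139.1   30.3   72.9] spin 42.07 F [-0.5  0.3  0. ] q7 2.61 t 15.55
```

View pics/final.png

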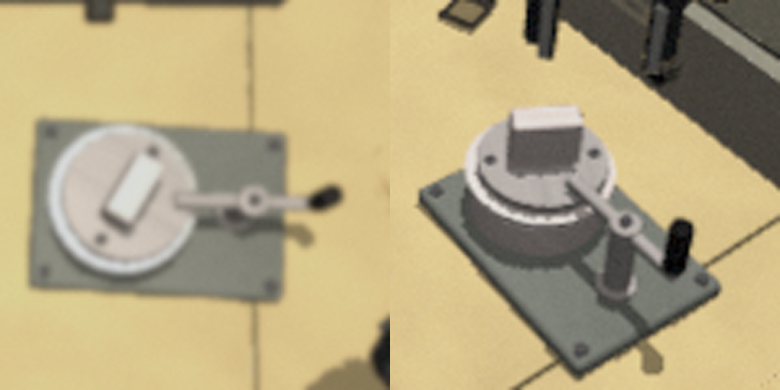

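The head is seated with its flange at 58 mm. The keeper's tip lies over the flange pointing at the collar's axis (left crop about (178,198), right crop about (570,185)), its pin points towards the station's -y, and the gripper is clear.

```bash
python3 -c "
from station import bot
print(bot.hand_in())"
```

```text
the job is handed in; nothing more can be done
None
```

The head is fully home in the collar, the keeper is swung to its stop over the flange, the gripper has let go and is clear, and the job is handed in (about 16 s of the 72 s used); the groove was already in line with the key, so the head dropped in without needing a turn.

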